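# Prop the bin and lay out jam and chocolates for tea

## Robot

A 6-joint arm with a two-finger parallel gripper is mounted at the origin on the work surface. World frame = base frame: x ahead of the robot, y to its left, z up, the work surface at z = 0. Lengths are in m, angles in rad, forces in N, time in s.
With the tool pointing down it reaches from about 0.325 to 0.775 m from the base axis. Payload 5.5 kg.
Tool frame: the origin (TCP) lies between the finger pads; the fingertips stand 8 mm ahead of it and the grasp point (between the pads) lies 11 mm behind it (tcp_to_tips is the distance from the TCP to the fingertips, in m); z points along the fingers, y is the direction in which the jaws open and shut (so a half turn about z gives the same grasp; the last joint's range is limited). The gripper opens to 88 mm and grips with 3 to 60 N. Pads are 20 mm wide; open, the fingers measure 115 mm over their backs; the gripper's body (75 mm by 178 mm) begins 61 mm behind the grasp point.
Start: joints at [1.118, 0.091, 1.231, -0, 1.82, -0.057], TCP at [0.231, 0.554, 0.231] pointing down, gripper open.
Joint ranges: [-2.87, 2.87], [-0.86, 2.18], [0.17, 2.46], [-1.51, 4.65], [0.06, 2.69], [-2.65, 2.65]. Speed limits (rad/s): [2.57, 2.57, 3.01, 3.14, 3.14, 3.14].

## Interface

Orientations are given as a unit quaternion [w, x, y, z].
In Python, from bench import * gives the robot as it stands. Calls block until the motion is done:
- move_to(position, orientation): joint-space move of the TCP to a pose.
- move_l(position, speed=0.15, orientation=None): straight line of the TCP; orientation=None keeps the orientation; speed is the mean speed in m/s.
- movej(angles): joint-space move.
- gripper_open() and close(): open the fingers fully, or close them until they stop; the grip force is fixed at half the most.
- hold(seconds).
- inverse_kinematics(position, orientation): joint angles nearest the present ones, or None.
- state(): the state.
- get_image(name): name is "scene" or "side" or "wrist"; returns a dict with "frame" (384x512x3 uint8, blue, green, red), "depth" (384x512 float32, m along the optical axis (not along the pixel's ray), 0 where there is no reading), "camera_matrix" (3x3 intrinsics, pixels), "view" (4x4, takes a point from world to camera coordinates). Camera axes: x right, y up, looking along -z (the intrinsics and any distortion apply to the point x, -y, -z); pixel columns grow to the right and rows downward; lengths in m; the calibration is good to about 2 mm. A picture is of the moment at which its call begins.
A pose or a line that the arm cannot do raises IKError and nothing moves.
- job_done(): hands the job in, once; it reports no verdict.
The state is a dict: "time": time; "joint_pos": joint angles; "dq": joint speeds; "joint_torque": joint torques, N m; "ee_pos": TCP position; "ee_rot": TCP orientation; "ft_force": force on the tool from outside, world axes, zero at the start; "moment": the same for the moment, N m; "finger_gap": finger opening in m.
Only numpy, scipy, OpenCV 4.12 (cv2) and the standard library are available. Lean on these libraries where they do the work, as an engineer would, in place of code of your own. Each camera call takes 0.05 s, during which the arm holds its last target. There are 200 camera calls.

## Task

Open the counter bin's blue lid, stand its stay up, and bring the lid to rest on the stay, gently, never letting it drop. With the lid propped, move all the jam jars from the bin into the wooden tray, and tip all the gold-wrapped chocolates from the green cup into the white bowl. Leave the emptied cup standing upright on the counter and the lid still propped on its stay; don't disturb the sauce, the shaker or the spatula.

Things in the scene. Friction and masses are not known exactly. Their poses are not given: they have to be found in the camera images.
- bin: white counter bin, 225 x 310 mm outside, rim 75 mm high, walls and floor 4 mm, fixed to the counter. Origin: centre of its underside. Its +x points to the hinged long side (away from the middle of the counter), +y along the hinge towards the robot's end, z up
- lid_hinge (a point): middle of the lid's hinge line, on the bin's rim at bin-frame (112.5, 0, 75.5) mm; the hinge line runs along the bin's y. Fixed to the bin
- lid (a joint): angle of the blue lid (225 x 310 x 6 mm, 0.4 kg): 0 closed, grows as it opens, 1.57 upright, 1.85 leaning right back against its stop, where it rests when let go. Below 1.57 it falls shut unless the stay holds it. Standing on the raised stay it reads about 1.38
- lid_handle (a point): middle of the lid's black handle bar: a 10 mm round bar, 100 mm clear length parallel to the hinge, 257 mm from the hinge line and 32 mm clear of the lid's edge; closed, it lies level with the lid, 80 mm above the counter, with 27 mm between the bar and the bin's front
- stay (a joint): angle of the lid's stay, an L-shaped steel rod (10 mm round, 170 mm long) whose free end is bent at a right angle into a short red grip bar: 0 folded (lying level inside the open bin along the hinge side, free end away from the robot), 1.571 standing straight up against its stop. It pivots about the bin's x axis and is stiff enough to stay where it is left (0.09 N m). Raised, the lid leans on the top of the rod
- stay_pivot (a point): the stay's pivot, inside the bin at bin-frame (76.5, 140, 63) mm, fixed to the bin. The rod points along the bin's -y when folded and straight up when raised
- stay_grip (a point): middle of the stay's red grip bar (12 mm round, 38 mm clear length, parallel to the bin's x axis and the stay's pivot axis, so at every angle it stays level), 170 mm from the pivot line and 27 mm to the bin's -x side of the rod. Folded, it is 59 mm above the bin's floor
- tray: loose wooden serving tray, open box 200 (x) x 150 (y) x 45 mm high, walls and floor 6 mm, about 0.6 kg. Origin: centre of its underside
- bowl_rim (a point): centre of the mouth of the white bowl, 55 mm above its underside; 150 mm across the rim, 4 mm wall, loose, 0.45 kg
- cup_center (a point): centre, half-way up, of the green cup that holds the chocolates: round, 75 mm high, 70 mm across the rim, 60 mm at half height, 50 mm at the foot, wall 3 mm; z runs from foot to mouth; 0.18 kg
- jar0_center (a point): centre of a small jam jar, a cylinder 40 mm across and 42 mm tall with a brass lid, 70 g; z is its axis. Starts standing in the bin; may be absent (None)
- jar1_center (a point): centre of a small jam jar, a cylinder 40 mm across and 42 mm tall with a brass lid, 70 g; z is its axis. Starts standing in the bin; may be absent (None)
- jar2_center (a point): centre of a small jam jar, a cylinder 40 mm across and 42 mm tall with a brass lid, 70 g; z is its axis. Starts standing in the bin; may be absent (None)
- jar3_center (a point): centre of a small jam jar, a cylinder 40 mm across and 42 mm tall with a brass lid, 70 g; z is its axis. Starts standing in the bin; may be absent (None)
- choc0_center (a point): centre of a gold-wrapped round chocolate, 17 mm across, 12 g. Starts in the green cup; may be absent (None)
- choc1_center (a point): centre of a gold-wrapped round chocolate, 17 mm across, 12 g. Starts in the green cup; may be absent (None)
- choc2_center (a point): centre of a gold-wrapped round chocolate, 17 mm across, 12 g. Starts in the green cup; may be absent (None)
- choc3_center (a point): centre of a gold-wrapped round chocolate, 17 mm across, 12 g. Starts in the green cup; may be absent (None)
- choc4_center (a point): centre of a gold-wrapped round chocolate, 17 mm across, 12 g. Starts in the green cup; may be absent (None)
- choc5_center (a point): centre of a gold-wrapped round chocolate, 17 mm across, 12 g. Starts in the green cup; may be absent (None)
- sauce: bystander: red sauce bottle, 54 mm across, 160 mm tall; origin under its centre
- shaker: bystander: clear salt shaker, 44 mm across, 80 mm tall; origin under its centre
- spatula: bystander: spatula lying on the counter

How it is judged:
On the way, in this order (a step that is already met when the one before it is completed fails the run):
1. the lid rests on its raised stay (value of joint lid between 1.32 and 1.44 rad and value of joint stay above 1.4 rad), for 0.5 s.
2. with the lid still propped, every jar is in the tray (all of step 1 and x of jar0_center in the frame of tray between -0.095 and 0.095 m and y of jar0_center in the frame of tray between -0.07 and 0.07 m and z of jar0_center in the frame of tray between 0 and 0.05 m and x of jar1_center in the frame of tray between -0.095 and 0.095 m and y of jar1_center in the frame of tray between -0.07 and 0.07 m and z of jar1_center in the frame of tray between 0 and 0.05 m and x of jar2_center in the frame of tray between -0.095 and 0.095 m and y of jar2_center in the frame of tray between -0.07 and 0.07 m and z of jar2_center in the frame of tray between 0 and 0.05 m and x of jar3_center in the frame of tray between -0.095 and 0.095 m and y of jar3_center in the frame of tray between -0.07 and 0.07 m and z of jar3_center in the frame of tray between 0 and 0.05 m), for 0.2 s.
At the end, for the whole second after the job is handed in: lid resting on the upright stay (lid 1.32 to 1.44 rad, stay over 1.4), every jar in the tray, every chocolate in the bowl below its rim, the cup upright on the counter (within 0.1 rad), all at rest (all of step 2 and horizontal distance between each of choc0_center, choc1_center, choc2_center, choc3_center, choc4_center, choc5_center and bowl_rim below 0.07 m and z of choc0_center in the frame of bowl_rim between -0.055 and 0.005 m and z of choc1_center in the frame of bowl_rim between -0.055 and 0.005 m and z of choc2_center in the frame of bowl_rim between -0.055 and 0.005 m and z of choc3_center in the frame of bowl_rim between -0.055 and 0.005 m and z of choc4_center in the frame of bowl_rim between -0.055 and 0.005 m and z of choc5_center in the frame of bowl_rim between -0.055 and 0.005 m and linear speed of each of jar0, jar1, jar2, jar3, choc0, choc1, choc2, choc3, choc4, choc5, cup below 0.02 m/s and angle between cup_center's own z axis and vertical below 0.1 rad and height (world z) of cup_center between 0.032 and 0.043 m); the robot touches nothing.
It fails at once if the lid is let drop (closing faster than 2.5 rad/s) (velocity of joint lid below -2.5 rad/s).
It fails at once if the sauce, shaker or spatula is moved more than 40 mm (distance of any of sauce, shaker, spatula from where it was at the start of the episode above 0.04 m).
Of jar0, jar1, jar2, jar3 only 2 to 4 are there at a start; the rules pass over those that are not, and their reading is None.
Of choc4, choc5 only 1 to 2 are there at a start; the rules pass over those that are not, and their reading is None.
At some moment in a run one of jar0, jar1, jar2, jar3, tray may be knocked a few centimetres aside while the robot is not near it.
It also fails if it takes over 208 s, if anything falls off the work surface, if the arm or the gripper's body presses on something with over 40 N, if the wrist force passes 120 N, or if a joint passes its speed limit or range.

## Working session

There is one attempt and no reset: what is moved stays moved. The work goes in short steps, each a Python script; the robot and the scene stay as the last script left them, time stands still between calls to the robot, and variables do not carry over. Pictures are saved under pics/ and viewed, about 12 in all and at most 16, crops included, and the job is handed in when it is done.

```bash
ls; mkdir -p pics
cat > h.py <<'E'
import numpy as np, cv2
from bench import *
from scipy.spatial.transform import Rotation as R
def snap(n,fn=None):
    im=get_image(n)
    if fn: cv2.imwrite('pics/'+fn,im['frame'])
    return im
def cloud(im):
    # world xyz per pixel from depth
    K=np.array(im['camera_matrix']);V=np.array(im['view']);d=im['depth']
    h,w=d.shape;u,v=np.meshgrid(np.arange(w),np.arange(h))
    pc=np.stack([(u-K[0,2])/K[0,0]*d,-(v-K[1,2])/K[1,1]*d,-d,np.ones_like(d)],-1)
    P=pc@np.linalg.inv(V).T
    P=P[...,:3]; P[d<=0]=np.nan
    return P
def ray(im,u,v,z):
    K=np.array(im['camera_matrix']);Vi=np.linalg.inv(np.array(im['view']))
    r=Vi[:3,:3]@np.array([(u-K[0,2])/K[0,0],-(v-K[1,2])/K[1,1],-1]);o=Vi[:3,3]
    return o+r*(z-o[2])/r[2]
def q(Rm):
    x=R.from_matrix(Rm).as_quat(); return [x[3],x[0],x[1],x[2]]
def frame(z,y):
    z=np.array(z,float);z/=np.linalg.norm(z);y=np.array(y,float);y-=z*(y@z);y/=np.linalg.norm(y)
    return np.stack([np.cross(y,z),y,z],1)
E
python3 - <<'E'
from h import *
for n in('scene','side'):
    im=snap(n,n+'0.png');print(n,im['camera_matrix'],np.linalg.inv(im['view']).round(3).tolist())
s=state();print(s)
E
```

```text
pics
scene [[479.15125709   0.         252.38617065]
 [  0.         479.15125709 195.44810954]
 [  0.           0.           1.        ]] [[-0.537, -0.703, 0.467, 1.379], [0.844, -0.444, 0.301, 0.403], [-0.004, 0.556, 0.831, 1.505], [0.0, 0.0, 0.0, 1.0]]
side [[372.78358311   0.         263.26382461]
 [  0.         372.78358311 189.89545454]
 [  0.           0.           1.        ]] [[0.95, 0.235, -0.207, 0.365], [-0.312, 0.684, -0.659, -0.859], [-0.013, 0.691, 0.723, 0.871], [0.0, 0.0, 0.0, 1.0]]
{'time': 0.1, 'joint_pos': array([ 1.11828569e+00,  9.17568726e-02,  1.23171901e+00,  1.20171864e-05,
        1.81980455e+00, -5.66760561e-02]), 'dq': array([ 5.24275571e-04, -1.23935139e-03, -2.95481372e-03,  1.92621784e-04,
       -9.84981123e-05, -8.06798046e-04]), 'joint_torque': array([ 1.73819553e-03, -4.47858953e+01, -4.07568884e+01,  6.99280668e-02,
        2.84738926e-02, -1.11833456e-04]), 'ee_pos': array([0.23122529, 0.5533925 , 0.22966216]), 'ee_rot': array([-2.18172150e-04,  1.96626190e-01,  9.80478164e-01, -8.15221315e-04]), 'ft_force': array([ 0.57563164, -0.13444623,  0.61732795]), 'moment': array([-0.04024624,  0.0419477 ,  0.05448129]), 'finger_gap': 0.08763834189639906}
```

View pics/scene0.png

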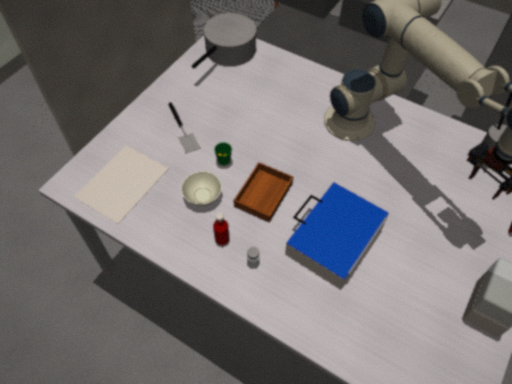

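View pics/side0.png

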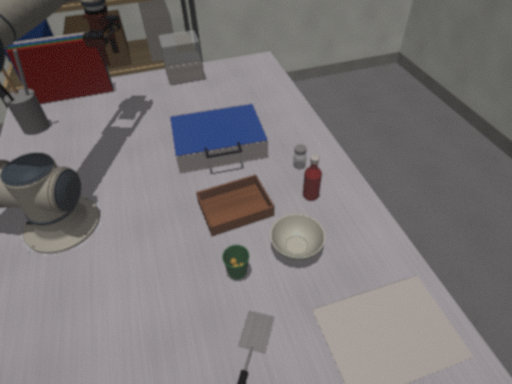

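Scene view: blue lid centred near (338,230) with its handle toward (308,208). The tray is at (265,192), bowl (202,192), cup (223,154), sauce (222,232), shaker (253,256) and spatula (185,135). The side view agrees. Next I measure these from masks and depth.

Run:
```python
from h import *
def big(m):
    n,l,s,c=cv2.connectedComponentsWithStats(m.astype(np.uint8));k=1+np.argmax(s[1:,4]);return l==k
for n in('scene','side'):
    im=snap(n);P=cloud(im);f=im['frame'];H=cv2.cvtColor(f,cv2.COLOR_BGR2HSV);h,s,v=[H[...,i].astype(int) for i in range(3)]
    roi=np.zeros(h.shape,bool)
    if n=='scene': roi[90:290,100:400]=1
    else: roi[100:290,150:380]=1
    def rep(name,m,zmin,zmax):
        m=big(m&roi);p=P[m];p=p[np.isfinite(p[:,2])&(p[:,2]>zmin)&(p[:,2]<zmax)]
        r=cv2.minAreaRect((p[:,:2]*1000).astype(np.float32))
        print(n,name,len(p),'mean',p.mean(0).round(3),'z',np.percentile(p[:,2],[5,50,95]).round(3),'rect',np.round(r[0],1),np.round(r[1],1),round(r[2],2))
        return m
    m=rep('lid',(h>105)&(h<130)&(s>150)&(v>80),.06,.1)
    # ray-cast corners of the lid top (z 0.0815)
    c,_=cv2.findContours(m.astype(np.uint8),0,1);c=max(c,key=cv2.contourArea)
    w=np.array([ray(im,*x[0],.0815)[:2]*1000 for x in c],np.float32);print('   lid raycast',cv2.minAreaRect(w), cv2.boxPoints(cv2.minAreaRect(w)).round(0).tolist())
    m=rep('tray',(h>3)&(h<18)&(s>110)&(v>40),.0,.06)
    rep('trayrim',m,.038,.055)
    rep('cup',(h>50)&(h<90)&(s>100),.0,.09)
    rep('cuprim',(h>50)&(h<90)&(s>100),.066,.085)
    rep('sauce',((h<3)|(h>172))&(s>150),.0,.2)
    if n=='scene': b=roi&(np.hypot(np.arange(512)[None]-202,np.arange(384)[:,None]-192)<26)
    else: b=roi&(np.hypot(np.arange(512)[None]-298,np.arange(384)[:,None]-238)<32)
    p=P[b&(P[...,2]>.046)&(P[...,2]<.07)];(c,rr)=cv2.minEnclosingCircle((p[:,:2]*1000).astype(np.float32));print('  bowl',len(p),c,rr)
    c0=(253,256) if n=='scene' else (300,156)
    b=(np.hypot(np.arange(512)[None]-c0[0],np.arange(384)[:,None]-c0[1])<14);p=P[b&(P[...,2]>.03)&(P[...,2]<.1)];print('  shaker',len(p),p.mean(0).round(3))
```

```text
scene lid 4976 mean [0.541 0.207 0.082] z [0.076 0.082 0.087] rect [533.4 205.6] [224.7 312.3] 86.04
   lid raycast ((534.0599365234375, 205.43724060058594), (222.3501434326172, 306.40374755859375), 86.47272491455078) [[374.0, 104.0], [680.0, 85.0], [694.0, 307.0], [388.0, 326.0]]
scene tray 1891 mean [ 0.504 -0.113  0.016] z [0.002 0.009 0.045] rect [ 510.6 -107.7] [208.3 150.2] 4.43
scene trayrim 259 mean [ 0.52  -0.098  0.044] z [0.039 0.044 0.05 ] rect [ 512.1 -107.6] [205.6 149.7] 4.69
scene cup 220 mean [ 0.452 -0.328  0.047] z [0.017 0.047 0.07 ] rect [ 455.3 -327.5] [71.9 57.4] 34.9
scene cuprim 32 mean [ 0.45  -0.327  0.07 ] z [0.066 0.069 0.075] rect [ 456.  -327.9] [71.3 54.7] 42.28
scene sauce 268 mean [ 0.764 -0.122  0.082] z [0.022 0.092 0.123] rect [ 759.6 -125.2] [33.8 44.5] 27.15
  bowl 219 (634.5919799804688, -302.7409362792969) 76.50916290283203
  shaker 189 [0.773 0.012 0.067]
side lid 2838 mean [0.528 0.192 0.081] z [0.079 0.081 0.084] rect [530.2 198.1] [213.6 296.8] 86.71
   lid raycast ((530.574462890625, 197.7017822265625), (208.2418212890625, 295.1763000488281), 85.83946990966797) [[376.0, 105.0], [670.0, 83.0], [685.0, 291.0], [391.0, 312.0]]
side tray 1681 mean [ 0.506 -0.105  0.01 ] z [0.003 0.006 0.044] rect [ 506.1 -113.2] [193.9 150.4] 4.1
side trayrim 184 mean [ 0.488 -0.175  0.044] z [0.04  0.044 0.047] rect [ 484.2 -171.6] [ 88.8 207.8] 65.38
side cup 1 mean [ 0.47  -0.307  0.039] z [0.039 0.039 0.039] rect [ 470.4 -307.1] [0. 0.] 0.0<stdin>:12: RuntimeWarning: Mean of empty slice.
  ret = um.true_divide(
Traceback (most recent call last):
IndexError: index -1 is out of bounds for axis 0 with size 0
```

```bash
cat >> h.py <<'E'
B0=np.array([.533,.204,0]);yaw=np.deg2rad(86.35)
BX=np.array([np.cos(yaw),np.sin(yaw),0]);BY=np.array([-BX[1],BX[0],0]);Z=np.array([0,0,1.])
def bw(x,y,z): return B0+x/1e3*BX+y/1e3*BY+Z*z/1e3
def handle(th,y=0,r=257.,n=4.5):  # lid-handle centre at lid angle th
    return bw(112.5-r*np.cos(th)+n*np.sin(th),y,75.5+r*np.sin(th)+n*np.cos(th))
def hrot(phi,sg): # tool pitched phi below bin +x, jaws perpendicular to the handle
    return frame(np.cos(phi)*BX-np.sin(phi)*Z, sg*(np.sin(phi)*BX+np.cos(phi)*Z))
def tcp(g,Rm,d=.011): return g+Rm[:,2]*d
E
python3 - <<'E'
from h import *
for sg in(1,-1):
  for p0,p1 in((30,90),(30,60),(40,75),(30,110)):
    print(sg,p0,p1)
    for th in np.linspace(0,1.85,8):
        Rm=hrot(np.deg2rad(p0+(p1-p0)*th/1.85),sg)
        s=inverse_kinematics(tcp(handle(th),Rm),q(Rm));print('  ',round(th,2),None if s is None else np.round(s,2))
    Rm=hrot(np.deg2rad(p0),sg);s=inverse_kinematics(tcp(handle(0),Rm,-.09),q(Rm));print('  pre',None if s is None else np.round(s,2))
# stay
for sg in(1,-1):
    Rm=frame(-Z,sg*BY)
    for a in np.linspace(0,1.57,5):
        g=bw(49.5,140-170*np.cos(a),63+170*np.sin(a));s=inverse_kinematics(tcp(g,Rm,0),q(Rm));print('stay',sg,round(a,2),None if s is None else np.round(s,2))
E
```

```text
1 30 90
   0.0 [-0.48  0.16  1.75  0.93  1.73 -2.08]
   0.26 [-0.42  0.01  1.71  0.84  1.75 -1.91]
   0.53 [-0.31 -0.09  1.63  0.74  1.76 -1.73]
   0.79 [-0.15 -0.13  1.52  0.61  1.78 -1.54]
   1.06 [ 0.03 -0.1   1.37  0.46  1.8  -1.35]
   1.32 [ 0.23 -0.01  1.21  0.3   1.84 -1.18]
   1.59 [ 0.42  0.14  1.02  0.14  1.91 -1.04]
   1.85 [ 0.57  0.33  0.81  0.    2.   -0.94]
  pre [-0.62  0.19  1.62  0.89  1.9  -2.08]
1 30 60
   0.0 [-0.48  0.16  1.75  0.93  1.73 -2.08]
   0.26 [-0.44  0.04  1.72  0.9   1.77 -1.94]
   0.53 [-0.37 -0.06  1.66  0.87  1.79 -1.79]
   0.79 [-0.26 -0.12  1.59  0.83  1.78 -1.63]
   1.06 [-0.12 -0.13  1.5   0.76  1.76 -1.48]
   1.32 [ 0.03 -0.11  1.41  0.68  1.72 -1.33]
   1.59 [ 0.19 -0.04  1.31  0.58  1.68 -1.19]
   1.85 [ 0.34  0.05  1.21  0.48  1.65 -1.07]
  pre [-0.62  0.19  1.62  0.89  1.9  -2.08]
1 40 75
   0.0 [-0.43  0.07  1.76  0.8   1.67 -2.  ]
   0.26 [-0.37 -0.03  1.7   0.75  1.72 -1.86]
   0.53 [-0.29 -0.1   1.62  0.69  1.76 -1.71]
   0.79 [-0.16 -0.13  1.52  0.62  1.78 -1.54]
   1.06 [-0.01 -0.11  1.41  0.54  1.78 -1.38]
   1.32 [ 0.16 -0.05  1.2
[... 1925 characters left out ...]
.11  1.61  0.65  1.75  1.46]
   0.79 [-0.07 -0.13  1.47  0.46  1.78  1.66]
   1.06 [ 0.15 -0.06  1.29  0.25  1.84  1.86]
   1.32 [0.36 0.09 1.08 0.05 1.95 2.02]
   1.59 [ 0.55  0.3   0.83 -0.14  2.09  2.12]
   1.85 [ 0.69  0.58  0.53 -0.33  2.25  2.15]
  pre [-0.62  0.19  1.62  0.89  1.9   1.06]
stay 1 0.0 None
stay 1 0.39 None
stay 1 0.78 None
stay 1 1.18 [ 0.45 -0.1   1.44 -0.    1.8  -2.63]
stay 1 1.57 [ 0.51 -0.24  1.54 -0.    1.84 -2.57]
stay -1 0.0 [ 0.36  0.17  1.44 -0.    1.53  0.43]
stay -1 0.39 [ 0.37  0.12  1.39 -0.    1.64  0.44]
stay -1 0.78 [ 0.4   0.02  1.39 -0.    1.73  0.46]
stay -1 1.18 [ 0.45 -0.1   1.44 -0.    1.8   0.51]
stay -1 1.57 [ 0.51 -0.24  1.54 -0.    1.84  0.58]
```

Run:
```python
from h import *
Rm=hrot(np.deg2rad(35),1)
move_to(list(handle(0)+np.array([-.03,-.08,.25])),q(Rm))
print(state()['joint_pos'].round(2))
move_to(list(tcp(handle(0),Rm,-.09)),q(Rm))
s=state();print(s['ee_pos'],s['time'])
im=snap('wrist','w1.png');np.savez('w1.npz',**im)
print(im['camera_matrix'],np.linalg.inv(im['view']).round(3).tolist())
# predicted handle ends in the picture
K=im['camera_matrix'];V=im['view']
for p in(handle(0,50),handle(0,-50),handle(0,50,225),handle(0,-50,225)):
    c=V@np.append(p,1);print(K[0,0]*c[0]/-c[2]+K[0,2],K[1,1]*-c[1]/-c[2]+K[1,2])
```

```text
[-0.62 -0.02  1.42  0.95  2.12 -1.77]
[ 0.51978636 -0.01378852  0.13333743] 3.3167
[[275.68769185   0.         256.25647985]
 [  0.         275.68769185 192.55558439]
 [  0.           0.           1.        ]] [[0.034, -0.943, -0.332, 0.434], [0.572, 0.29, -0.767, -0.135], [0.819, -0.164, 0.549, 0.22], [0.0, 0.0, 0.0, 1.0]]
255.7950969813282 143.7696234760934
255.57026461601106 246.66833803388568
274.75997316874685 140.7797693728944
272.7432757087525 235.203416333573
```

View pics/w1.png

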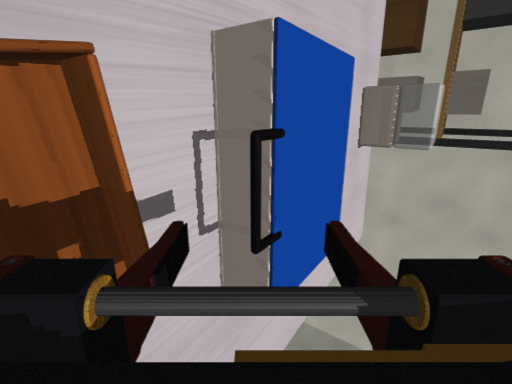

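Wrist view: the handle bar is at u≈257, v 130–250. I predicted 255.7, v 144–247, so it is good to about 1–2 mm. Grasping it and opening the lid.

Run:
```python
from h import *
d=np.deg2rad
Rm=hrot(d(35),1)
move_l(list(tcp(handle(0),Rm)),.1,q(Rm)); print('F',state()['ft_force'].round(1))
close(); s=state();print('gap',s['finger_gap'],s['ft_force'].round(1))
N=13
for th in np.linspace(0,1.80,N)[1:]:
    Rm=hrot(d(35+50*th/1.8),1)
    move_l(list(tcp(handle(th),Rm)),.12,q(Rm))
    s=state();print(round(th,2),s['ft_force'].round(1),round(s['finger_gap'],4),round(s['time'],2))
    if np.linalg.norm(s['ft_force'])>50: print('STOP');break
```

```text
F [-0.3  0.3  0.5]
gap 0.009309021478729322 [-0.3  2.7  1.8]
0.15 [ 1.3 -0.2 -3.6] 0.0091 6.18
0.3 [-1.  -4.  -0.8] 0.0094 6.65
0.45 [-1.5 -8.6  2.1] 0.0089 7.12
0.6 [ -2.9 -11.4   5.6] 0.0087 7.58
0.75 [ -2.1 -11.7   9.2] 0.0092 8.05
0.9 [ -1.8 -11.9  12.3] 0.0092 8.52
1.05 [-1.9 -8.1 12.1] 0.0091 8.98
1.2 [ 0.2 -4.9 12.1] 0.0095 9.45
1.35 [ 2.1 -2.3 12. ] 0.0093 9.92
1.5 [ 1.7 -1.3 11.6] 0.009 10.38
1.65 [ 2.8  1.3 10.5] 0.009 10.85
1.8 [3.3 2.7 9.1] 0.0093 11.32
```

Run:
```python
from h import *
Rm=hrot(np.deg2rad(85),1)
gripper_open(); hold(.3)
p=tcp(handle(1.8),Rm,-.07); move_l(list(p),.2); print(state()['ft_force'].round(1))
Rs=frame(-Z,-BY)
move_to(list(tcp(bw(20,-30,250),Rs,0)),q(Rs))
s=state();print(s['ee_pos'],s['time'])
im=snap('wrist','w2.png');np.savez('w2.npz',**im)
im=snap('side','s2.png');np.savez('s2.npz',**im)
im=snap('scene');np.savez('sc2.npz',**im)
a=cv2.imread('pics/s2.png')[70:280,130:400];b=cv2.resize(a,None,fx=2,fy=2)
c=np.zeros((max(384,b.shape[0]),0,3),np.uint8)
cv2.imwrite('pics/s2c.png',b)
```

```text
[-0.2 -0.2  1.1]
[0.56401254 0.22234763 0.24966474] 14.65
```

View pics/w2.png

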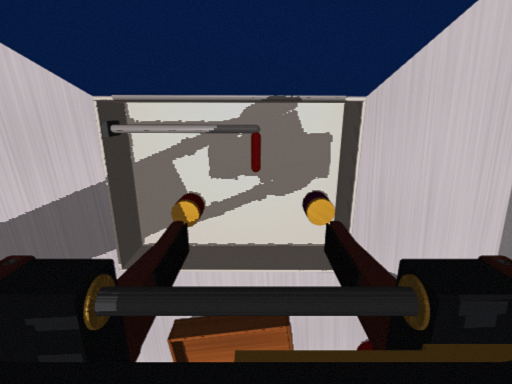

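View pics/s2c.png

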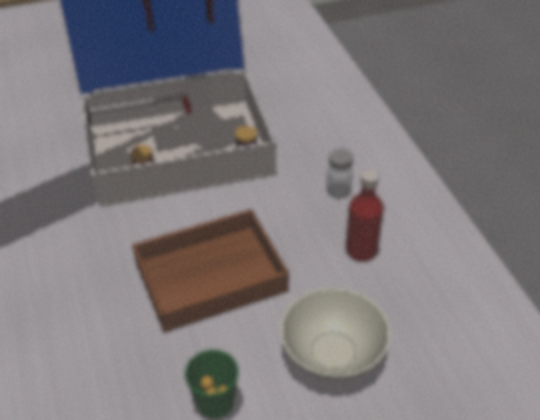

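Wrist view: the lid is leaning back. The folded stay has its red grip at (256,152), and there are two brass-topped jars at (187,211) and (319,211). The side view also shows only two jars. Next I locate them and raise the stay.

Run:
```python
from h import *
im=dict(np.load('w2.npz'))
f=im['frame'];H=cv2.cvtColor(f,cv2.COLOR_BGR2HSV);h,s,v=[H[...,i].astype(int) for i in range(3)]
def toB(p): d=p-B0;return np.array([d@BX,d@BY,d[2]])*1e3
m=((h<5)|(h>174))&(s>150)&(v>60);m[:125]=0;m[180:]=0;m[:,:235]=0;m[:,275:]=0
vv,uu=np.nonzero(m);print('grip',uu.mean(),vv.mean(),vv.min(),vv.max(),toB(ray(im,uu.mean(),vv.mean(),.063)))
m=(h>12)&(h<28)&(s>120)&(v>100);m[:190]=0;m[228:]=0
n,l,st,c=cv2.connectedComponentsWithStats(m.astype(np.uint8))
for i in range(1,n):
    if st[i,4]>100: 
        p=ray(im,*c[i],.046);print('jar',c[i],st[i],p,toB(p))
for cor in((96,98),(362,98)): print('corner',toB(ray(im,*cor,.075)))
im=dict(np.load('s2.npz'))
```

```text
grip 255.40776699029126 151.45954692556634 133 171 [ 50.61874965 -28.12768394  63.        ]
jar [320.4532872  211.62802768] [307 199  28  26 578] [0.6481935  0.16240441 0.046     ] [ -34.17782961 -117.6078677    46.        ]
jar [189.17114094 210.88590604] [179 201  20  22 298] [0.46812718 0.17467605 0.046     ] [-33.39436129  62.87442173  46.        ]
corner [112.01163097 151.23914422  75.        ]
corner [ 112.51758377 -148.04536312   75.        ]
```

Run:
```python
from h import *
Rs=frame(-Z,-BY)
def g(a): return tcp(bw(50,140.7-170*np.cos(a),63+170*np.sin(a)),Rs,.003)
move_l(list(g(0)+[0,0,.08]),.25,q(Rs)); move_l(list(g(0)),.12)
print('F',state()['ft_force'].round(1)); close(); s=state();print('gap',s['finger_gap'],s['ft_force'].round(1))
for a in np.linspace(0,1.575,11)[1:]:
    move_l(list(g(a)),.1); s=state();print(round(a,2),s['ft_force'].round(1),round(s['finger_gap'],4))
    if np.linalg.norm(s['ft_force'])>50: print('STOP');break
print(s['time'])
```

```text
F [-0.   0.2 -0.2]
gap 0.011189092663617551 [-3.7 -0.5  1.6]
0.16 [-4.2  0.4 -0.6] 0.0116
0.32 [-3.1  0.5 -1. ] 0.0112
0.47 [-1.9 -0.  -0.1] 0.0111
0.63 [ 4.2 -0.5  3.3] 0.0112
0.79 [ 7.8 -0.4  7.4] 0.0113
0.94 [ 9.2 -1.   9.7] 0.0111
1.1 [ 8.3 -1.5 13.8] 0.0113
1.26 [ 4.2 -1.9 15.4] 0.0112
1.42 [ 2.5 -2.1 15.9] 0.0112
1.58 [ 0.4 -2.4 14.6] 0.0109
21.5583
```

Run:
```python
from h import *
gripper_open()
Rs=frame(-Z,-BY)
p=state()['ee_pos'];move_l(list(p+[0,0,.1]),.25)
Rm=hrot(np.deg2rad(85),1)
move_to(list(tcp(handle(1.84),Rm,-.10)),q(Rm))
im=snap('scene','sc3.png')
im=snap('wrist','w3.png');np.savez('w3.npz',**im)
K=im['camera_matrix'];V=im['view']
for p in(handle(1.84,50),handle(1.84,-50)):
    c=V@np.append(p,1);print(K[0,0]*c[0]/-c[2]+K[0,2],K[1,1]*-c[1]/-c[2]+K[1,2])
a=cv2.imread('pics/sc3.png')[100:292,200:456]
cv2.imwrite('pics/c3.png',np.hstack([cv2.resize(a,(400,300)),cv2.resize(im['frame'],(400,300))]))
print(state()['time'])
```

```text
256.6516017042818 143.8902666542172
256.69542118460174 243.79848390795513
24.8083
```

View pics/c3.png

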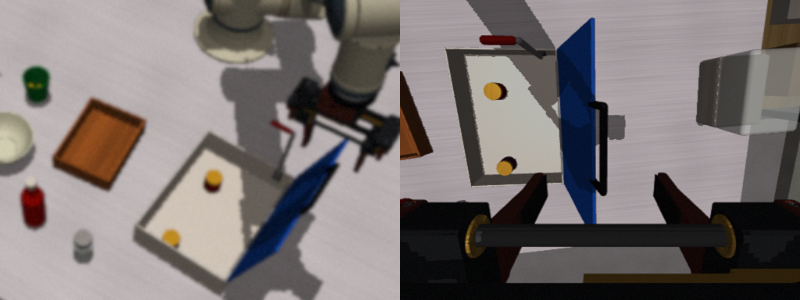

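Stay is standing (red grip up), the lid leans back, and the handle is at u≈260 against a predicted 257. Now I regrasp and lower the lid onto the stay slowly.

Run:
```python
from h import *
Rm=hrot(np.deg2rad(85),1)
move_l(list(tcp(handle(1.84),Rm)),.12); print(state()['ft_force'].round(1))
close(); s=state();print('gap',s['finger_gap'],s['ft_force'].round(1))
def go(th,sp):
    Rm=hrot(np.deg2rad(85),1); move_l(list(tcp(handle(th),Rm)),sp,q(Rm)); s=state();print(round(th,3),s['ft_force'].round(1),'perp',round(float(s['ft_force']@BX),1),round(s['time'],1));return s
for th in(1.7,1.55,1.45): go(th,.08)
for th in(1.43,1.415,1.40,1.39,1.38,1.37,1.36): 
    s=go(th,.03)
    if s['ft_force']@BX>8: break
```

```text
[ 0.2  0.2 -0.1]
gap 0.009203687105435917 [-0.3  0.4  0.7]
1.7 [-1.2  0.6  3.7] perp 0.6 27.7
1.55 [-1.6  1.3  1.3] perp 1.2 28.3
1.45 [-4.8  0.1 -0.5] perp -0.2 28.8
1.43 [-3.5  1.2 -0.2] perp 1.0 29.1
1.415 [-4.5 -0.4 -1.1] perp -0.6 29.4
1.4 [-5.5 -0.4 -0.7] perp -0.8 29.7
1.39 [-4.7  0.8 -0.7] perp 0.5 29.9
1.38 [-4.9  1.1  0. ] perp 0.8 30.2
1.37 [-3.5  5.5  0.1] perp 5.2 30.4
1.36 [-2.8 11.4  0.5] perp 11.2 30.7
```

Run:
```python
from h import *
Rm=hrot(np.deg2rad(85),1)
move_l(list(tcp(handle(1.372),Rm)),.03,q(Rm))
gripper_open(); hold(.2); print(state()['ft_force'].round(1))
move_l(list(tcp(handle(1.372),Rm,-.08)),.15)
# view of the bin from the front, tool tilted, out of the lid's way
Rj=frame(-Z,-BY)
move_to(list(bw(-110,-30,330)),q(Rj))
s=state();print(s['joint_pos'].round(2),s['time'])
im=snap('wrist','w4.png');np.savez('w4.npz',**im);sd=snap('side','s4.png');sc=snap('scene','sc4.png');np.savez('sc4.npz',**sc);np.savez('s4.npz',**sd)
# lid angle from depth of blue points
for im2,n in((sd,'side'),(sc,'scene')):
    P=cloud(im2);H=cv2.cvtColor(im2['frame'],cv2.COLOR_BGR2HSV);m=(H[...,0]>105)&(H[...,0]<130)&(H[...,1]>150)&np.isfinite(P[...,2])
    p=P[m]-B0;x=p@BX;y=p@BY;z=p[:,2];k=(x>0)&(x<.16)&(abs(y)<.15)&(z>.09)&(z<.31)
    if k.sum()>50:
        c=np.polyfit(z[k],x[k],1);print(n,k.sum(),'lid angle',np.pi/2+np.arctan(c[0]))
cv2.imwrite('pics/c4.png',np.hstack([cv2.resize(sd['frame'][40:232,130:386],(400,300)),cv2.resize(im['frame'],(400,300))]))
```

```text
[ 0.1 -1.   0.6]
[0.1  0.04 1.11 0.   2.   0.17] 34.3
side 189 lid angle 1.3727125278078796
scene 1740 lid angle 1.3750880281025724
```

View pics/c4.png

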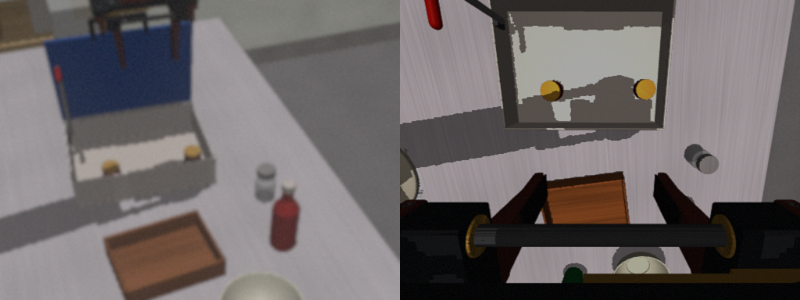

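The lid reads 1.375 rad in both views and is propped. Two jars show in the wrist view, plus the tray below. Next are the jar moves, looking again before each grasp and placing.

```bash
cat >> h.py <<'E'
def toB(p): d=p-B0;return np.array([d@BX,d@BY,d[2]])*1e3
def jars(im,z=.046):
    H=cv2.cvtColor(im['frame'],cv2.COLOR_BGR2HSV);h,s,v=[H[...,i].astype(int) for i in range(3)]
    m=((h>12)&(h<28)&(s>120)&(v>70)).astype(np.uint8);o=[]
    n,l,st,c=cv2.connectedComponentsWithStats(m)
    for i in range(1,n):
        if st[i,4]>60:
            uv=(st[i,0]+st[i,2]/2-.5,st[i,1]+st[i,3]/2-.5);p=ray(im,*uv,z);b=toB(p)
            if abs(b[0])<110 and abs(b[1])<152: o.append((p,b,st[i]))
    return o
def tray(im):
    P=cloud(im);H=cv2.cvtColor(im['frame'],cv2.COLOR_BGR2HSV);h,s,v=[H[...,i].astype(int) for i in range(3)]
    m=(h>3)&(h<18)&(s>110)&(v>30)&(abs(P[...,0]-.51)<.2)&(abs(P[...,1]+.11)<.17)&(P[...,2]<.07)
    n,l,st,c=cv2.connectedComponentsWithStats(m.astype(np.uint8));m=l==1+np.argmax(st[1:,4])
    c,_=cv2.findContours(m.astype(np.uint8),0,1);c=max(c,key=cv2.contourArea)
    p=P[m&(P[...,2]>.035)&(P[...,2]<.055)]
    return cv2.minAreaRect((p[:,:2]*1000).astype(np.float32)),len(p)
E
python3 - <<'E'
from h import *
w=dict(np.load('w4.npz'))
for p,b,s in jars(w): print(p.round(3),b.round(1),s)
print(tray(dict(np.load('sc4.npz'))))
for sg in(1,-1):
    Rj=frame(-Z,sg*BX)
    for y in(-117,63):
        for z in(.032,.15):
            s=inverse_kinematics(tcp(bw(-34,y,z*1e3),Rj),q(Rj));print(sg,y,z,None if s is None else s.round(2))
    for dx in(-.045,.045):
        s=inverse_kinematics([.511+dx,-.108,.05],q(Rj));print('tray',sg,None if s is None else s.round(2))
E
```

```text
[0.648 0.161 0.046] [ -35.5 -117.1   46. ] [302 101  25  27 519]
[0.462 0.17  0.046] [-38.7  68.9  46. ] [180 104  25  25 497]
(((509.6195373535156, -106.93655395507812), (203.67666625976562, 150.46969604492188), 4.094818115234375), 311)
1 -117 0.032 [ 0.2   0.33  1.34 -0.    1.48 -1.31]
1 -117 0.15 [ 0.2   0.27  1.19 -0.    1.68 -1.31]
1 63 0.032 [ 0.29 -0.12  1.81 -0.    1.45 -1.22]
1 63 0.15 [ 0.29 -0.18  1.66 -0.    1.67 -1.22]
tray 1 [-0.3  -0.2   1.83 -0.    1.51 -1.81]
tray 1 [-0.25  0.04  1.6  -0.    1.5  -1.76]
-1 -117 0.032 [ 0.2   0.33  1.34 -0.    1.48  1.83]
-1 -117 0.15 [ 0.2   0.27  1.19 -0.    1.68  1.83]
-1 63 0.032 [ 0.29 -0.12  1.81 -0.    1.45  1.92]
-1 63 0.15 [ 0.29 -0.18  1.66 -0.    1.67  1.92]
tray -1 [-0.3  -0.2   1.83 -0.    1.51  1.34]
tray -1 [-0.25  0.04  1.6  -0.    1.5   1.38]
```

```bash
cat > jar.py <<'E'
from h import *
import sys
guess=np.array([float(a) for a in sys.argv[1:3]]);side=float(sys.argv[3])
Rj=frame(-Z,BX)
move_to(list(bw(*guess,200)),q(Rj))
im=snap('wrist');js=jars(im)
for p,b,s in js: print('seen',b.round(1),s)
js=[j for j in js if np.hypot(*(j[1][:2]-guess))<60]
b=min(js,key=lambda j:np.hypot(*(j[1][:2]-guess)))[1] if js else None
if b is None: print('jar not seen, abort');sys.exit()
g=(b[:2]+guess)/2 if np.hypot(*(b[:2]-guess))<8 else b[:2]
print('grasp',g)
move_l(list(bw(*g,120)),.3); move_l(list(tcp(bw(*g,32),Rj)),.12)
print('F',state()['ft_force'].round(1)); close(); s=state();print('gap',s['finger_gap'])
if s['finger_gap']<.03: gripper_open();print('missed');sys.exit()
move_l(list(bw(*g,210)),.2)
(c,sz,a),n=tray(snap('scene'));print('tray',c,sz,a,n)
if sz[0]<sz[1]: a-=90
a=np.deg2rad((a+45)%90-45);tx=np.array([np.cos(a),np.sin(a),0]);ty=np.array([-tx[1],tx[0],0])
t=np.array([*c,0])/1e3+side*tx
Rt=frame(-Z,ty)
move_to(list(t+[0,0,.21]),q(Rt))
move_l(list(tcp(t+[0,0,.06],Rt)),.2); move_l(list(tcp(t+[0,0,.0355],Rt)),.06)
print('F',state()['ft_force'].round(1));gripper_open();hold(.1)
move_l(list(t+[0,0,.21]),.25);print(state()['time'])
E
python3 jar.py -35 -117 .045
```

```text
seen [-38.9  57.6  46. ] [234   0  37  16 450]
seen [ -35.3 -117.    46. ] [240 166  33  33 837]
grasp [ -35.12713389 -117.0223403 ]
F [ 0.1 -0.1  0.3]
gap 0.03943412263769324
tray (511.0882568359375, -107.44608306884766) (203.39373779296875, 150.0153350830078) 4.4037251472473145 316
F [-0.4  0.2 -0.3]
43.6333
```

```bash
python3 jar.py -38 67 -.045
python3 - <<'E'
from h import *
Rj=frame(-Z,BX)
move_to([.44,.02,.36],q(Rj))
w=snap('wrist');sd=snap('side');sc=snap('scene');np.savez('sc5.npz',**sc);np.savez('s5.npz',**sd)
cv2.imwrite('pics/c5.png',np.hstack([cv2.resize(sd['frame'][70:340,120:390],(400,400)),cv2.resize(sc['frame'][90:290,150:350],(400,400))]))
E
```

```text
seen [-39.1  70.8  46. ] [240 163  33  33 867]
grasp [-38.54236477  68.92459887]
F [ 0.8 -0.6 -0.1]
gap 0.0397988655153427
tray (509.4051513671875, -106.75790405273438) (203.29847717285156, 150.51052856445312) 5.044072151184082 332
F [-0.3  0.2 -1.5]
52.6083
```

View pics/c5.png

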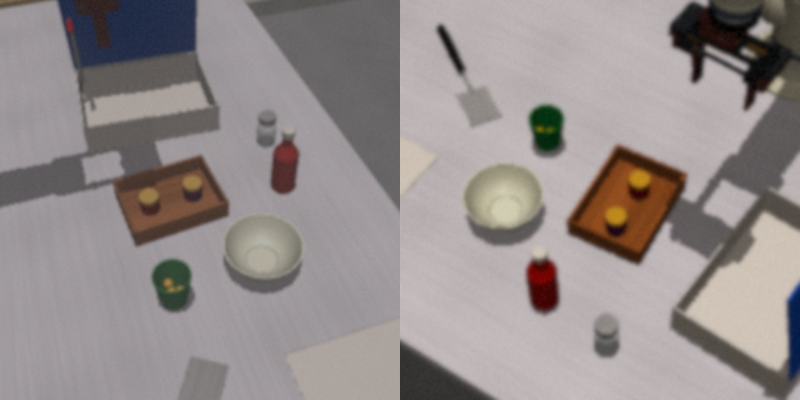

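Both jars stand in the tray, the bin is empty, and the lid is propped. Next is planning the cup grasp and pour.

```bash
cat >> h.py <<'E'
def crot(psi,al,rho=0,sg=1): # tool pointing along yaw psi, pitched al down, rolled rho about its own axis; jaws level at rho=0
    c,s=np.cos(psi),np.sin(psi)
    R0=frame([c*np.cos(al),s*np.cos(al),-np.sin(al)],[-s*sg,c*sg,0])
    return R0@R.from_rotvec([0,0,rho]).as_matrix()
E
python3 - <<'E'
from h import *
im=dict(np.load('sc5.npz'));P=cloud(im)
from scipy.optimize import least_squares
def circ(p,r): 
    f=lambda c:np.hypot(p[:,0]-c[0],p[:,1]-c[1])-r
    s=least_squares(f,p[:,:2].mean(0),loss='soft_l1',f_scale=.003);return s.x,np.abs(s.fun).mean()
for n in('sc5','s5'):
    im=dict(np.load(n+'.npz'));P=cloud(im)
    near=np.hypot(P[...,0]-.455,P[...,1]+.327)<.06
    p=P[near&(P[...,2]>.068)&(P[...,2]<.085)];print(n,'cup',len(p),circ(p,.034) if len(p)>5 else '')
    near=np.hypot(P[...,0]-.634,P[...,1]+.303)<.1
    p=P[near&(P[...,2]>.05)&(P[...,2]<.065)];print(n,'bowl',len(p),circ(p,.073))
    H=cv2.cvtColor(im['frame'],cv2.COLOR_BGR2HSV)
d=np.deg2rad
cup=np.array([.456,-.328,.045]);bowl=np.array([.634,-.303,.125])
for psi in(-36,-15,0):
  for sg in(1,-1):
    for al in(20,30):
      Rm=crot(d(psi),d(al),0,sg);s=inverse_kinematics(tcp(cup,Rm),q(Rm));print(psi,sg,al,'cup',None if s is None else s.round(2))
      for rho in(-145,-75,75,145):
        Rm=crot(d(psi),d(al),d(rho),sg);s=inverse_kinematics(tcp(bowl,Rm),q(Rm));
        if s is not None: print('    pour',rho,s.round(2))
E
```

```text
sc5 cup 67 (array([ 0.45547816, -0.3261724 ]), np.float64(0.0019666475488325967))
sc5 bowl 160 (array([ 0.63533048, -0.30007213]), np.float64(0.0023858886053877743))
s5 cup 155 (array([ 0.45509303, -0.32848428]), np.float64(0.001312425335427686))
s5 bowl 303 (array([ 0.63385615, -0.30373801]), np.float64(0.0017648339241058326))
-36 1 20 cup None
-36 1 30 cup None
    pour -75 [-0.4  -0.26  2.07 -0.6   0.35 -2.2 ]
    pour 75 [-0.4  -0.26  2.07 -0.6   0.35  0.42]
    pour 145 [-0.4  -0.26  2.07 -0.6   0.35  1.64]
-36 -1 20 cup None
-36 -1 30 cup None
    pour -145 [-0.4  -0.26  2.07 -0.6   0.35 -0.28]
    pour -75 [-0.4  -0.26  2.07 -0.6   0.35  0.94]
    pour 145 [-0.4  -0.26  2.07 -0.6   0.35 -1.5 ]
-15 1 20 cup None
    pour -145 [-0.67 -0.25  2.17  1.49  0.39  0.55]
    pour -75 [-0.67 -0.25  2.17  1.49  0.39  1.77]
    pour 75 [-0.67 -0.25  2.17  1.49  0.39 -1.89]
    pour 145 [-0.67 -0.25  2.17  1.49  0.39 -0.67]
-15 1 30 cup None
    pour -145 [-0.65 -0.26  2.07  0.84  0.46  1.2 ]
    pour -75 [-0.65 -0.26  2.07  0.84  0.46  2.42]
    pour 75 [-0.65 -0.26  2.07  0.84  0.46 -1.2
[... 626 characters left out ...]
 2.06  1.44  0.77 -2.  ]
    pour 145 [-0.83 -0.12  2.06  1.44  0.77 -0.78]
0 1 30 cup None
    pour -145 [-0.79 -0.15  1.98  1.08  0.77  0.78]
    pour -75 [-0.79 -0.15  1.98  1.08  0.77  2.01]
    pour 75 [-0.79 -0.15  1.98  1.08  0.77 -1.66]
    pour 145 [-0.79 -0.15  1.98  1.08  0.77 -0.44]
0 -1 20 cup [-1.25 -0.21  2.31  1.41  1.13 -0.43]
    pour -75 [-0.83 -0.12  2.06  1.44  0.77 -1.48]
    pour 75 [-0.83 -0.12  2.06  1.44  0.77  1.14]
    pour 145 [-0.83 -0.12  2.06  1.44  0.77  2.36]
0 -1 30 cup [-1.19 -0.3   2.27  1.17  1.06 -0.18]
    pour -145 [-0.79 -0.15  1.98  1.08  0.77 -2.36]
    pour -75 [-0.79 -0.15  1.98  1.08  0.77 -1.14]
    pour 75 [-0.79 -0.15  1.98  1.08  0.77  1.48]
```

Run:
```python
from h import *
d=np.deg2rad
Rm=crot(0,d(28),0,-1);cup=np.array([.455,-.327,.045])
bowl=np.array([.634,-.272,.135])
print([None if (s:=inverse_kinematics(tcp(bowl,r_),q(r_))) is None else s.round(2).tolist() for r_ in (crot(0,d(28),0,-1),crot(0,d(20),0,-1),crot(0,d(20),d(140),-1))])
move_to(list(tcp(cup+[0,0,.14],Rm)),q(Rm)); s=state();print(s['joint_pos'].round(2),s['ft_force'].round(1))
im=snap('wrist');cv2.imwrite('pics/w6.png',im['frame'])
sd=snap('side');cv2.imwrite('pics/c6.png',np.hstack([cv2.resize(sd['frame'][70:340,60:420],(400,300)),cv2.resize(im['frame'],(400,300))]))
P=cloud(im);near=(np.hypot(P[...,0]-.455,P[...,1]+.327)<.05)&(P[...,2]>.068)&(P[...,2]<.085)
p=P[near];print(len(p),p.min(0),p.max(0))
```

```text
[[-0.75, -0.22, 2.04, 1.11, 0.74, 0.18], [-0.78, -0.2, 2.11, 1.41, 0.73, -0.12], [-0.78, -0.2, 2.11, 1.41, 0.73, 2.33]]
[-1.2  -0.52  2.17  1.08  1.21  0.11] [0.4 0.8 0.3]
396 [ 0.42700529 -0.36191457  0.06801385] [ 0.46381364 -0.29262979  0.07579292]
```

View pics/c6.png

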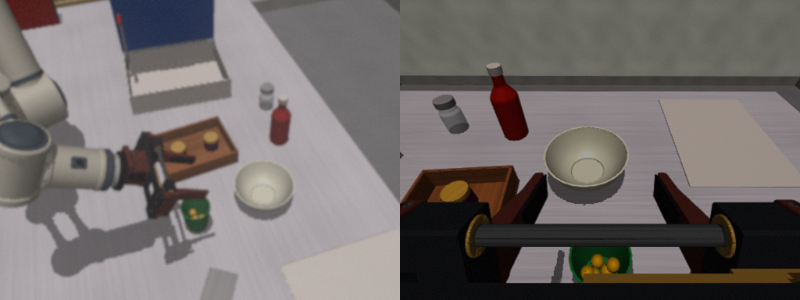

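The hand hovers in line with the cup (cup y −0.327 confirmed), with the chocolates visible inside. Descend and grasp.

Run:
```python
from h import *
d=np.deg2rad
Rm=crot(0,d(28),0,-1);cup=np.array([.456,-.327,.045])
for z in(.09,.05,.02,0):
    move_l(list(tcp(cup+[0,0,z],Rm)),.1,q(Rm)); s=state();print(z,s['ft_force'].round(1))
    if np.linalg.norm(s['ft_force'])>6: raise SystemExit('contact')
close();s=state();print('gap',s['finger_gap'],s['ft_force'].round(1))
move_l(list(tcp(cup+[0,0,.03],Rm)),.05);s=state();print('gap',s['finger_gap'],s['ft_force'].round(1))
move_l(list(tcp(cup+[0,0,.10],Rm)),.1)
R2=crot(0,d(20),0,-1);bowl=np.array([.634,-.272,.145])
move_l(list(tcp(bowl,Rm)),.12,q(Rm))
move_l(list(tcp(bowl-[0,0,.01],R2)),.05,q(R2))
s=state();print(s['finger_gap'],s['joint_pos'].round(2),s['time'])
im=snap('wrist','w7.png')
```

```text
0.09 [-0.3 -0.2  0.4]
0.05 [0.1 0.2 0.6]
0.02 [ 0.8 -0.2 -0.1]
0 [1.  0.7 0.4]
gap 0.06414118329767485 [-1.4  1.   2.8]
gap 0.06423186036448875 [-0.1 -0.6 -2.6]
0.06412083336992161 [-0.78 -0.2   2.11  1.41  0.73 -0.11] 61.3667
```

View pics/w7.png

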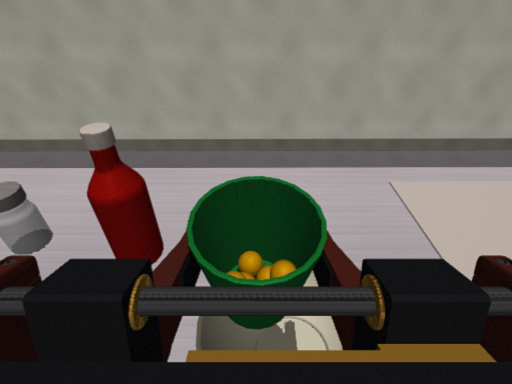

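The cup is held over the bowl with the chocolates inside. Pouring slowly.

Run:
```python
from h import *
d=np.deg2rad
bowl=np.array([.634,-.272,.135])
for rho in list(range(10,60,10))+list(range(60,141,5)):
    Rm=crot(0,d(20),d(rho),-1)
    j=inverse_kinematics(list(tcp(bowl,Rm)),q(Rm)); movej(list(j))
hold(.8); s=state();print(s['finger_gap'],s['joint_pos'].round(2),s['time'])
for _ in range(2):
    for rho in(125,140): 
        Rm=crot(0,d(20),d(rho),-1);movej(list(inverse_kinematics(list(tcp(bowl,Rm)),q(Rm))))
hold(.5)
sd=snap('side');sc=snap('scene')
cv2.imwrite('pics/c8.png',np.hstack([cv2.resize(sd['frame'][150:300,200:400],(400,300)),cv2.resize(sc['frame'][120:270,130:330],(400,300))]))
print(state()['time'])
```

```text
0.06434933746299798 [-0.78 -0.2   2.11  1.41  0.73  2.33] 67.9667
70.0
```

View pics/c8.png

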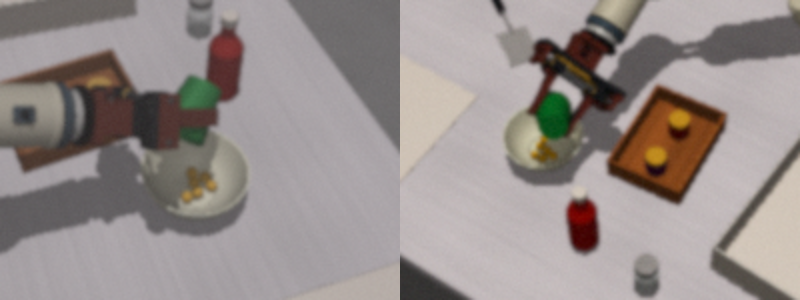

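Chocolates are in the bowl. Roll back upright and return the cup to its original spot.

Run:
```python
from h import *
d=np.deg2rad
bowl=np.array([.634,-.272,.135])
for rho in range(120,-1,-20):
    Rm=crot(0,d(20),d(rho),-1);movej(list(inverse_kinematics(list(tcp(bowl,Rm)),q(Rm))))
Rm=crot(0,d(28),0,-1);cup=np.array([.456,-.327,.045])
move_l(list(tcp(bowl+[0,0,.015],Rm)),.08,q(Rm))
im=snap('wrist','w9.png')
move_l(list(tcp(cup+[0,0,.10],Rm)),.12)
move_l(list(tcp(cup+[0,0,.015],Rm)),.1)
for z in(.01,.006,.004,.002,.001,0):
    move_l(list(tcp(cup+[0,0,z],Rm)),.02);f=state()['ft_force'];print(z,f.round(1))
    if f[2]>3: break
```

```text
0.01 [-0.   0.6 -1. ]
0.006 [-0.2 -0.5 -2.2]
0.004 [-0.1  0.7 -1.4]
0.002 [-0.3  0.5 -1.9]
0.001 [-0.1 -0.7 -1.3]
0 [-2.   1.7  3.5]
```

View pics/w9.png

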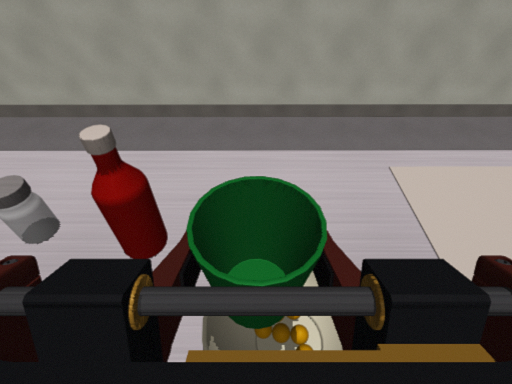

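The cup is empty and touching the counter. Release, retreat upward and do a final check.

Run:
```python
from h import *
gripper_open();hold(.2);p=state()['ee_pos']
move_l(list(p+[0,0,.15]),.1)
Rj=frame(-Z,BX)
move_to([.33,-.05,.40],q(Rj))
sd=snap('side');sc=snap('scene')
cv2.imwrite('pics/c10.png',np.hstack([cv2.resize(sd['frame'][40:340,110:410],(400,400)),cv2.resize(sc['frame'][90:290,150:350],(400,400))]))
for im2,n in((sd,'side'),(sc,'scene')):
    P=cloud(im2);H=cv2.cvtColor(im2['frame'],cv2.COLOR_BGR2HSV);m=(H[...,0]>105)&(H[...,0]<130)&(H[...,1]>150)&np.isfinite(P[...,2])
    p=P[m]-B0;x=p@BX;y=p@BY;z=p[:,2];k=(x>0)&(x<.16)&(abs(y)<.15)&(z>.09)&(z<.31)
    c=np.polyfit(z[k],x[k],1);print(n,k.sum(),'lid',np.pi/2+np.arctan(c[0]))
    near=np.hypot(P[...,0]-.456,P[...,1]+.327)<.05; pz=P[near&(P[...,2]>.066)&(P[...,2]<.09)]
    print('cup top z',np.percentile(pz[:,2],[10,50,95]).round(3),'tray',tray(im2))
    h,s,v=[H[...,i].astype(int) for i in range(3)];m=((h>12)&(h<28)&(s>130)&(v>80)).astype(np.uint8)
    nn,l,st,cc=cv2.connectedComponentsWithStats(m)
    for i in range(1,nn):
        if st[i,4]>5: print('  gold',st[i,4],np.nanmedian(P[l==i],0).round(3))
print(state()['time'],state()['finger_gap'])
```

```text
side 116 lid 1.3768521001686518
cup top z [0.067 0.073 0.077] tray (((504.1629333496094, -123.50008392333984), (192.87374877929688, 130.6035614013672), 2.035121202468872), 293)
  gold 18 [ 0.555 -0.101  0.047]
  gold 19 [ 0.466 -0.106  0.047]
  gold 31 [ 0.636 -0.301  0.019]
  gold 20 [ 0.655 -0.306  0.019]
  gold 11 [ 0.618 -0.319  0.018]
scene 1743 lid 1.3747024790476534
cup top z [0.068 0.073 0.08 ] tray (((509.1029357910156, -107.56803894042969), (203.86720275878906, 148.85018920898438), 4.710361957550049), 353)
  gold 128 [ 0.457 -0.113  0.044]
  gold 6 [ 0.469 -0.168  0.007]
  gold 6 [ 0.465 -0.041  0.041]
  gold 80 [ 0.643 -0.3    0.019]
  gold 141 [ 0.55  -0.109  0.043]
  gold 6 [ 0.485 -0.039  0.041]
  gold 8 [ 0.496 -0.053  0.006]
  gold 6 [ 0.529 -0.044  0.025]
  gold 8 [ 0.568 -0.062  0.004]
  gold 7 [ 0.594 -0.032  0.045]
82.075 0.08771359098209144
```

View pics/c10.png

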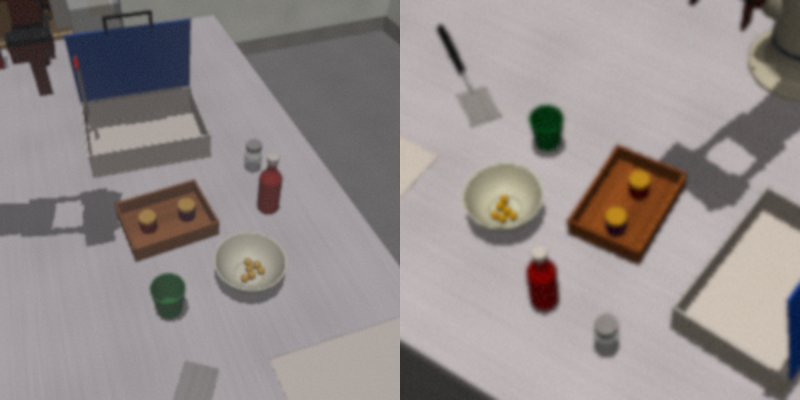

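Everything is in place: the lid is propped, both jars are in the tray, the chocolates are in the bowl, and the empty cup is upright. Handing in.

```bash
python3 -c "
from bench import *
hold(.5);job_done();print(state()['time'])"
```

```text
the job is handed in; nothing more can be done
the job is handed in; nothing more can be done
```

The whole task is done and handed in at about 83 s of the 208 s allowed. The interface gave no verdict.

I opened the lid by its handle and leaned it back. I then raised the stay and lowered the lid onto it under grip. Only two jars were in the bin, and I moved both to the tray. I tipped the cup of chocolates into the bowl and put the empty cup back on its spot.

What the last checks showed:
- **Lid:** it measured 1.375 rad in the scene view and 1.377 rad in the side view, resting on the raised stay.
- **Jars:** both stand in the tray, at about (0.46, −0.11) and (0.55, −0.11). The bin is empty.
- **Chocolates:** all gold seen outside the tray lies within about 25 mm of the bowl's centre, well below the rim. I counted them only by eye, and the wrist view after pouring showed the cup empty.
- **Cup:** it is upright, with its rim at about 73–75 mm, which is its normal height.
- **Bystanders:** the sauce, shaker and spatula look unmoved. I judged this by eye only.

One reading disagreed. The final side-view tray fit was about 16 mm off the scene view, because the jars and its near wall distorted it there. The scene fit was within 2 mm of all the earlier ones, so I relied on that.

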